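# Wake the touch-free selector and point out the blue-capped sample

### The job

Press the red button on the control pod fully down and let it come back up, to wake the touch-free sample selector, without pressing the white button beside it. Then point at the jar with the blue cap: hold the fingertips about 2 cm straight above the middle of its cap, without touching it, for at least two seconds, and finish there, still pointing. Touch none of the jars, the plate they stand on or the other things on the bench.

Things in the scene. Friction and masses are not known exactly. Their poses are not given: they have to be found in the camera images.
- red_button_top (a point): Centre of the top face of the red push button (24 mm in diameter); z up. The button goes straight down 6 mm against a spring and is fully down at 5 N; it springs back when let go. It sits on the control pod 46 mm from the equal white button, centre to centre. The point moves with the button.
- white_button_top (a point): Centre of the top face of the white push button, not to be pressed; same size and height as the red one.
- red_button (a joint): Travel of the red button in m: 0 up, 0.006 fully down.
- white_button (a joint): Travel of the white button in m: 0 up, 0.006 fully down.
- pod: Control pod, fixed: white foot 120 x 120 x 24 mm carrying an upright black drum of 92 mm in diameter, flat top 90 mm above the bench. On it two buttons, each in a black housing 40 mm in diameter and 12 mm high; button tops 108 mm above the bench. Origin: centre of the underside; red button 23 mm along +y, white one 23 mm along -y. The pod may be turned and may swap sides with the selector.
- selector: Touch-free sample selector, fixed: white plate 100 (x) x 270 (y) x 16 mm (z). Origin: centre of its underside. Its three jar bays lie in a row at y = -85, 0 and +85 mm, x = 8 mm, on its top.
- blue_jar: Loose amber glass sample jar, 44 mm in diameter, 60 mm high over its blue screw cap (cap 42 mm in diameter, 16 mm high). Origin: centre of its underside, z up. It stands in one of the selector's three bays; which one varies.
- blue_jar_top (a point): Centre of the top of the blue cap, 60 mm above the jar's underside (76 mm above the bench); z up. The point to be pointed at.
- green_jar: Loose amber glass sample jar, 44 mm in diameter, 60 mm high over its green screw cap (cap 42 mm in diameter, 16 mm high). Origin: centre of its underside, z up. It stands in one of the selector's three bays; which one varies.
- white_jar: Loose amber glass sample jar, 44 mm in diameter, 60 mm high over its white screw cap (cap 42 mm in diameter, 16 mm high). Origin: centre of its underside, z up. It stands in one of the selector's three bays; which one varies.
- beaker: Loose glass beaker, 68 mm in diameter at the rim, 85 mm high, open on top. Origin: centre of its underside. Leave it alone.
- micrometer: Loose black micrometer drive lying along x on a white block 70 x 50 x 30 mm; 75 mm high and about 145 mm long overall, its thick thimble towards -x. Origin: centre of the block's underside. Leave it alone.
- tip_box: Loose blue pipette-tip box with a white lid, 85 (x) x 120 (y) x 54 mm (z). Origin: centre of its underside. Leave it alone.

How it is judged:
By the outcome, as a careful person would: the job done as asked, in the order asked, and still so for the second after the job is handed in, with the robot touching nothing.
It also fails if it takes over 38 s, if anything falls off the work surface, if the arm or the gripper's body presses on something with over 40 N, if the wrist force passes 120 N, or if a joint passes its speed limit or range.

### The arm

A 6-joint arm with a two-finger parallel gripper is mounted at the origin on the work surface. World frame = base frame: x ahead of the robot, y to its left, z up, the work surface at z = 0. Lengths are in mm, angles in rad, forces in N, time in s.
With the tool pointing down it reaches from about 275 to 750 mm from the base axis. Payload 10.2 kg.
Tool frame: the origin (TCP) lies between the finger pads, 19 mm behind the fingertips; this is the grasp point; z points along the fingers, y is the line along which they close (so a half turn about z gives the same grasp; the last joint's range is limited). The gripper opens to 85 mm and grips with 20 to 120 N. Pads are 22 mm wide; open, the fingers measure 114 mm over their backs; the gripper's body (76 mm by 85 mm) begins 54 mm behind the grasp point. The pads swing forward as they close: fully open they stand 13 mm farther back than shut.
Start: joints at [-1.378, 0.313, 1.498, -0, 1.331, -0.223], TCP at [212.047, -480.278, 249.994] pointing down, gripper open.
Joint ranges: [-2.94, 2.94], [-0.97, 2.17], [0.19, 2.56], [-1.23, 4.37], [0.02, 3.11], [-2.88, 2.88]. Speed limits (rad/s): [2.39, 2.39, 3.01, 3.14, 3.14, 3.14].

### API

Orientations are given as a unit quaternion [w, x, y, z].
In Python, from rig import ctrl gives the robot as it stands. The module is installed in compiled form; this text tells all that it offers.
- The arm moves only by the shell command python3 -m jog 'ROWS' [FORCE]. ROWS is JSON, a list of rows, each an object with "delta_pos": the shift along the world's x, y, z in mm, a list of three; "angular": the turn, a rotation vector about the world's x, y, z in rad, a list of three; "fingers": the opening, from 0 (shut) to 1 (fully open). In form: [{"delta_pos": [tx, ty, tz], "angular": [rx, ry, rz], "fingers": fingers}, ...]. A call has 1 to 10 rows; each row is the pose to reach, as a shift and turn from the pose commanded when the call began; what a row does not reach only later rows make up. A row lasts 1/8 s, in which the tool goes at most 62.5 mm and 10.7 degrees, less where a joint would pass 70% of its speed; a pose out of reach is approached as far as the arm can. A call with a gripper value outside its range is refused whole. The fingers move at their own pace and stop on an object; FORCE is the grip in N (left out, the last holds). Time passes only in rows, so rows that repeat a pose let the fingers close. It gives the time, the measured TCP pose, the force, the opening and the grip force at its end, in the units of the state.
- ctrl.sense(): the state, without advancing time (a new reading comes with each control period).
- ctrl.capture(name): name is "side" or "top" or "wrist"; returns a dict with "pixels" (420x560x3 uint8, blue, green, red), "fx", "fy", "cx", "cy" (pixels), "R" (3x3) and "t" (3): a world point X has camera coordinates R X + t. Camera axes: x right, y down, z forward; pixel columns grow to the right and rows downward; lengths in mm; the calibration is good to about 2 mm. A picture is of the moment at which its call begins. There is no depth.
- ctrl.finish_job(): hands the job in; it is judged then, once.
The state is a dict: "time_s": time; "joints": joint angles; "dq": joint speeds; "tau": joint torques, N m; "eef_pos": TCP position; "ee_rot": TCP orientation; "force": force on the tool from outside, world axes, zero at the start; "wrist_torque": the same for the moment, N m; "grip_width": opening from 0.0 (shut) to 1.0 (fully open); "grip_force": force on a finger pad.
Only numpy, scipy, OpenCV 4.12 (cv2) and the standard library are available. Lean on these libraries where they do the work, as an engineer would, in place of code of your own. Each camera call takes 0.05 s, during which the arm holds its last target. There are 200 camera calls.

## Working session

There is one attempt and no reset: what is moved stays moved. The work goes in short steps, Python scripts to look and compute and a shell command to move; the robot and the scene stay as the last step left them, time stands still between calls to the robot, and variables do not carry over. Pictures are saved under pics/ and viewed, at most 10 in all, crops included, and the job is handed in when it is done.

```bash
mkdir -p pics; cat > h.py <<'E'
import numpy as np, cv2
from rig import ctrl
def ray(c,u,v,z):
    R=np.array(c["R"]);t=np.array(c["t"])
    C=-R.T@t; d=R.T@np.array([(u-c["cx"])/c["fx"],(v-c["cy"])/c["fy"],1])
    return C+d*(z-C[2])/d[2]
def proj(c,X):
    p=np.array(c["R"])@np.array(X)+np.array(c["t"]); return c["fx"]*p[0]/p[2]+c["cx"],c["fy"]*p[1]/p[2]+c["cy"]
E
python3 - <<'E'
from h import *
s=ctrl.sense();print(s["time_s"],s["eef_pos"],s["ee_rot"],s["force"],s["grip_width"])
for n in("top","side"):
    c=ctrl.capture(n);cv2.imwrite(f"pics/{n}0.png",c["pixels"])
    np.save(n+"0.npy",c,allow_pickle=True)
E
```

```text
0.0 [ 211.98223133 -480.03310766  249.42813295] [-6.65666098e-04  9.78468048e-01  2.06397275e-01 -2.22117302e-06] [ 0.16135695 -0.17733119 -0.07645553] 1.0004390868431496
```

View pics/top0.png

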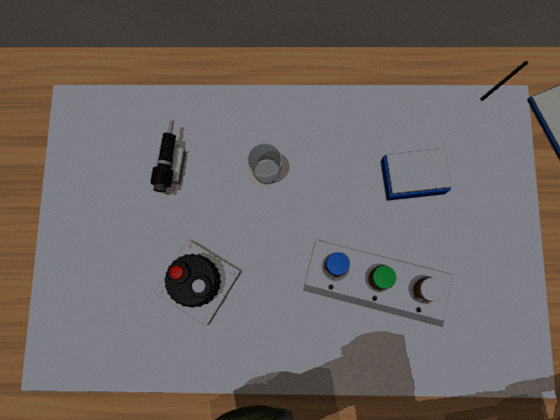

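View pics/side0.png

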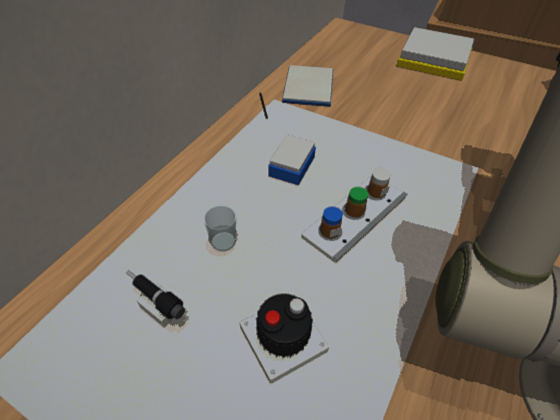

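The top view shows the red button at about (176,271), the white one at (199,286) and the blue cap at (338,263). In the side view they are at about (272,317), (297,306) and (332,215).

```bash
cat >> h.py <<'E'
def blob(c,col,box=None):
    h=cv2.cvtColor(c["pixels"],cv2.COLOR_BGR2HSV)
    m={"red":cv2.inRange(h,(0,150,90),(8,255,255))|cv2.inRange(h,(172,150,90),(180,255,255)),
       "blue":cv2.inRange(h,(100,150,60),(130,255,255)),"white":cv2.inRange(h,(0,0,120),(180,60,255))}[col]
    if box: 
        k=np.zeros_like(m);k[box[1]:box[3],box[0]:box[2]]=1;m*=k
    n,_,st,ce=cv2.connectedComponentsWithStats(m)
    return [(st[i].tolist(),ce[i].round(1).tolist()) for i in range(1,n) if st[i][4]>40]
E
python3 - <<'E'
from h import *
T=np.load("top0.npy",allow_pickle=True).item();S=np.load("side0.npy",allow_pickle=True).item()
for n,c,bx in(("top",T,{"red":(150,240,220,310),"white":(188,276,210,297),"blue":(310,240,365,290)}),("side",S,{"red":(250,300,290,335),"white":(286,296,306,316),"blue":(315,200,350,245)})):
  for k,z in(("red",108),("white",108),("blue",76)):
    for st,ce in blob(c,k,bx[k]): print(n,k,st,ce,ray(c,*ce,z).round(1))
print(proj(T,[212,-480,250]))
for n,u,v,z in(("beaker",265,160,85),("mic",155,183,75),("tip",418,172,54),):print(n,ray(T,u,v,z).round())
E
```

```text
top red [170, 266, 13, 13, 130] [176.0, 271.8] [508.3 190.6 108. ]
top white [193, 280, 11, 12, 111] [198.1, 285.6] [484.8 150.8 108. ]
top blue [326, 253, 23, 22, 403] [337.2, 263.5] [527.6 -93.8  76. ]
side red [266, 310, 14, 15, 158] [272.4, 317.0] [508.2 190.1 108. ]
side white [290, 299, 14, 12, 128] [296.5, 304.4] [485.5 149.9 108. ]
side blue [324, 207, 18, 18, 273] [332.3, 215.5] [526.3 -86.8  76. ]
(np.float64(642.9258698516675), np.float64(492.36889996272015))
beaker [719.  39.  85.]
mic [677. 247.  75.]
tip [ 705. -252.   54.]
```

Red and white come out 46.2 mm apart, as they should, and the two views agree. I'll move above the red button with the fingers shut, turning the closing line across the red-to-white line.

```bash
python3 -m jog '[{"delta_pos":[148,335,0],"angular":[0,0,0.3],"fingers":0},{"delta_pos":[148,335,0],"angular":[0,0,0.3],"fingers":0},{"delta_pos":[148,335,0],"angular":[0,0,0.3],"fingers":0},{"delta_pos":[148,335,0],"angular":[0,0,0.3],"fingers":0},{"delta_pos":[148,335,0],"angular":[0,0,0.3],"fingers":0},{"delta_pos":[148,335,0],"angular":[0,0,0.3],"fingers":0},{"delta_pos":[296,671,-60],"angular":[0,0,0.6],"fingers":0},{"delta_pos":[296,671,-60],"angular":[0,0,0.6],"fingers":0},{"delta_pos":[296,671,-60],"angular":[0,0,0.6],"fingers":0},{"delta_pos":[296,671,-60],"angular":[0,0,0.6],"fingers":0}]'
```

```text
time_s: 1.35
eef_pos: [459.9, 82.6, 209.3]
ee_rot: [0.0, 0.874, 0.486, 0.0]
force: [-0.3, -0.9, 0.6]
grip_width: -0.005
grip_force: 0.0
```

```bash
python3 -m jog '[{"delta_pos":[40,90,-10],"angular":[0,0,0],"fingers":0},{"delta_pos":[40,90,-10],"angular":[0,0,0],"fingers":0},{"delta_pos":[40,90,-10],"angular":[0,0,0],"fingers":0},{"delta_pos":[40,90,-10],"angular":[0,0,0],"fingers":0},{"delta_pos":[40,90,-10],"angular":[0,0,0],"fingers":0}]'
python3 - <<'E'
from h import *
s=ctrl.sense();print(s["time_s"],s["eef_pos"],s["ee_rot"],s["force"])
c=ctrl.capture("wrist");cv2.imwrite("pics/w1.png",c["pixels"])
np.save("w1.npy",c,allow_pickle=True)
for k in("red",):
  for st,ce in blob(c,k): print(k,st,ce,ray(c,*ce,108).round(1))
E
```

```text
time_s: 1.98
eef_pos: [499.4, 169.6, 199.9]
ee_rot: [0.0, 0.874, 0.486, 0.0]
force: [-0.9, 0.9, -0.3]
grip_width: 0.005
grip_force: 0.0
1.975 [499.36803544 169.63360516 199.90073749] [5.41903548e-05 8.74084212e-01 4.85774418e-01 4.54610922e-05] [-0.90883878  0.88395402 -0.27181378]
red [256, 176, 28, 30, 493] [268.0, 188.8] [505.  193.5 108. ]
```

View pics/w1.png

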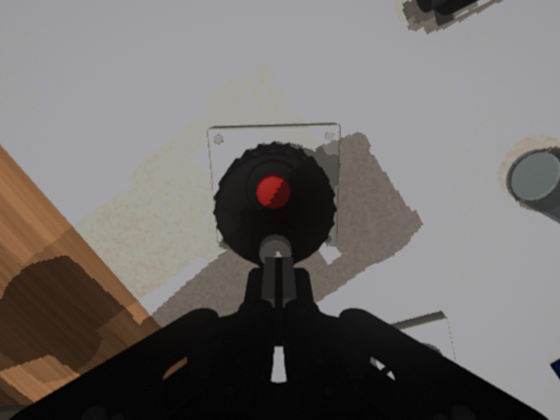

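The wrist view shows the red button centred at about (273,192), half in shadow so my mask only caught the bright part. The white button is at about (275,247), partly behind the fingers.

```bash
python3 - <<'E'
from h import *
c=np.load("w1.npy",allow_pickle=True).item()
h=cv2.cvtColor(c["pixels"],cv2.COLOR_BGR2HSV)
m=cv2.inRange(h,(0,120,40),(10,255,255))|cv2.inRange(h,(170,120,40),(180,255,255));m[:165]=0;m[220:]=0;m[:,:245]=0;m[:,305:]=0
(x,y),r=cv2.minEnclosingCircle(cv2.findNonZero(m));print(x,y,r,ray(c,x,y,108).round(1), r/c["fx"]*np.linalg.norm(-np.array(c["R"]).T@np.array(c["t"])-[506,191,108]))
E
```

```text
272.34942626953125 190.5142059326172 17.80315589904785 [506.9 190.9 108. ] 12.102464287954774
```

All three views agree on red at about (507.5, 190.7). I'll move over it and down to just above.

```bash
python3 -m jog '[{"delta_pos":[8,21,0],"angular":[0,0,0],"fingers":0},{"delta_pos":[8,21,0],"angular":[0,0,0],"fingers":0},{"delta_pos":[8,21,-40],"angular":[0,0,0],"fingers":0},{"delta_pos":[8,21,-66],"angular":[0,0,0],"fingers":0},{"delta_pos":[8,21,-66],"angular":[0,0,0],"fingers":0},{"delta_pos":[8,21,-66],"angular":[0,0,0],"fingers":0}]'
```

```text
time_s: 2.78
eef_pos: [508.0, 191.1, 134.9]
ee_rot: [0.0, 0.874, 0.486, 0.001]
force: [-0.3, -0.3, -0.8]
grip_width: -0.001
grip_force: 0.0
```

```bash
python3 -m jog '[{"delta_pos":[0,0,-6],"angular":[0,0,0],"fingers":0},{"delta_pos":[0,0,-9],"angular":[0,0,0],"fingers":0},{"delta_pos":[0,0,-11],"angular":[0,0,0],"fingers":0},{"delta_pos":[0,0,-12.5],"angular":[0,0,0],"fingers":0},{"delta_pos":[0,0,-12.5],"angular":[0,0,0],"fingers":0}]'
```

```text
time_s: 3.4
eef_pos: [508.4, 191.5, 124.4]
ee_rot: [0.001, 0.874, 0.487, 0.002]
force: [-7.0, -3.2, 27.0]
grip_width: -0.001
grip_force: 13.5
```

There is 27 N up, well over 5 N, but the TCP stands 3 mm higher than I expected. I'll check in the side view before lifting.

```bash
python3 - <<'E'
from h import *
s=ctrl.sense();print(s["time_s"],s["eef_pos"],s["force"],s["wrist_torque"])
c=ctrl.capture("side");x,y=proj(c,[508,191,108]);x,y=int(x),int(y);print(x,y)
cv2.imwrite("pics/s1.png",cv2.resize(c["pixels"][y-50:y+50,x-65:x+65],None,fx=6,fy=6,interpolation=cv2.INTER_CUBIC))
E
```

```text
3.4 [508.39840515 191.49977996 124.35397635] [-7.00754545 -3.21842204 27.01632414] [-0.52739526  1.22845838 -0.00741119]
272 317
```

View pics/s1.png

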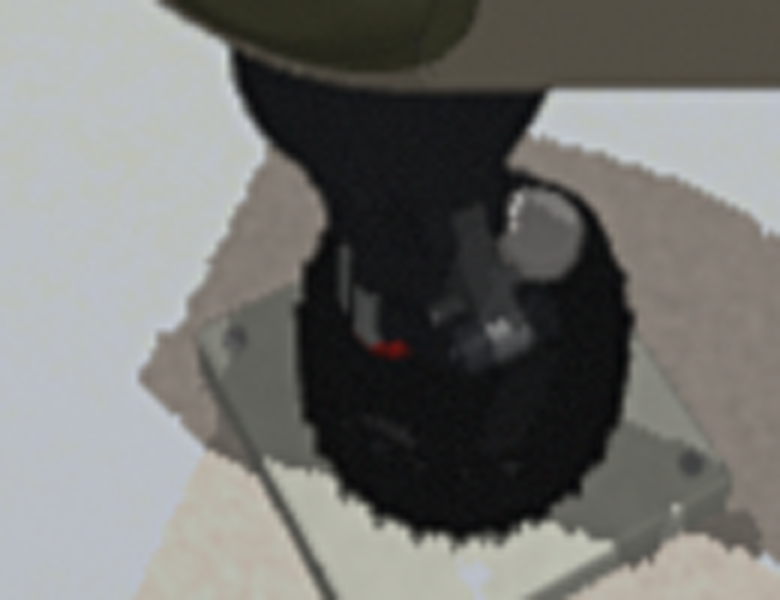

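The side view shows only a red sliver, level with the housing, beside the fingertip at about (390,350) in the crop. The white button at (545,235) is clear. Since 27 N is far past the 5 N spring, the button is at its stop. I'll lift off to release it.

```bash
python3 -m jog '[{"delta_pos":[0,0,4],"angular":[0,0,0],"fingers":0},{"delta_pos":[0,0,20],"angular":[0,0,0],"fingers":0},{"delta_pos":[0,0,50],"angular":[0,0,0],"fingers":0},{"delta_pos":[5,-60,78],"angular":[0,0,0],"fingers":0},{"delta_pos":[10,-120,78],"angular":[0,0,0],"fingers":0},{"delta_pos":[10,-150,78],"angular":[0,0,0],"fingers":0},{"delta_pos":[10,-150,78],"angular":[0,0,0],"fingers":0},{"delta_pos":[10,-150,78],"angular":[0,0,0],"fingers":0}]'
python3 - <<'E'
from h import *
s=ctrl.sense();print(s["time_s"],s["eef_pos"],s["force"])
c=ctrl.capture("side");np.save("s2.npy",c,allow_pickle=True)
cv2.imwrite("pics/s2.png",c["pixels"])
print(blob(c,"red",(250,300,290,335)))
c=ctrl.capture("wrist");cv2.imwrite("pics/w2.png",c["pixels"]);np.save("w2.npy",c,allow_pickle=True)
for st,ce in blob(c,"blue"): print(st,ce,ray(c,*ce,76).round(1))
c=ctrl.capture("top")
for st,ce in blob(c,"red"): print("top red",st,ce,ray(c,*ce,108).round(1))
E
```

```text
time_s: 4.45
eef_pos: [517.3, 42.2, 199.4]
ee_rot: [-0.0, 0.874, 0.486, -0.0]
force: [-0.2, 0.0, 0.0]
grip_width: -0.002
grip_force: 0.0
4.45 [517.3260852   42.2427212  199.35626416] [-0.2280893   0.04905254  0.00962935]
[([266, 310, 14, 16, 170], [272.3, 317.2])]
[522, 294, 38, 78, 527] [541.8, 325.8] [ 658.3 -176.3   76. ]
[358, 304, 33, 22, 338] [376.9, 311.7] [539.3 -85.4  76. ]
```

View pics/w2.png

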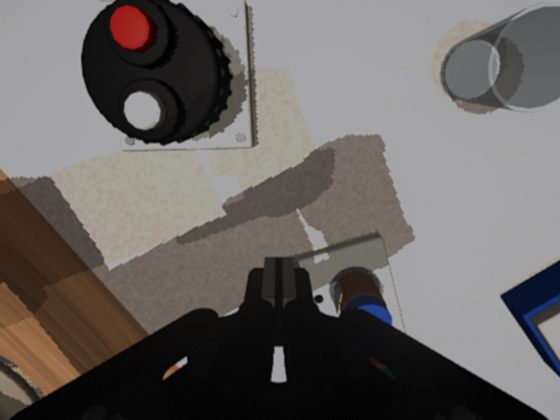

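View pics/s2.png

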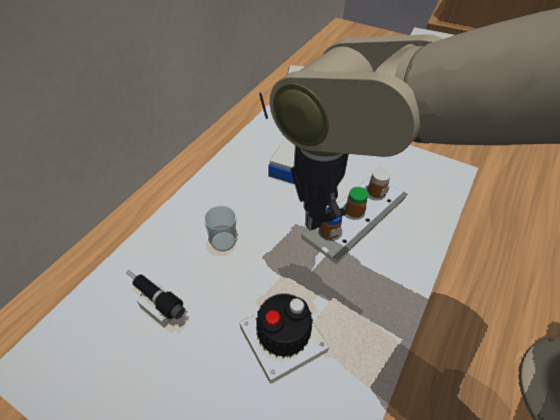

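The red button is up again: the side blob is back at (272.3,317.2), the same as before the press. In the wrist view red and white show up clear at (130,27) and (143,110). The blue cap is partly hidden behind the fingers at about (372,312), so I'll move to where the wrist camera sees it.

```bash
python3 -m jog '[{"delta_pos":[-3,-160,5],"angular":[0,0,0],"fingers":0},{"delta_pos":[-3,-160,5],"angular":[0,0,0],"fingers":0},{"delta_pos":[-3,-160,5],"angular":[0,0,0],"fingers":0},{"delta_pos":[-3,-160,5],"angular":[0,0,0],"fingers":0},{"delta_pos":[-3,-160,5],"angular":[0,0,0],"fingers":0},{"delta_pos":[-3,-160,5],"angular":[0,0,0],"fingers":0}]'
python3 - <<'E'
from h import *
s=ctrl.sense();print(s["time_s"],s["eef_pos"])
c=ctrl.capture("wrist");cv2.imwrite("pics/w3.png",c["pixels"]);np.save("w3.npy",c,allow_pickle=True)
for st,ce in blob(c,"blue"): print(st,ce,ray(c,*ce,76).round(1))
a=np.linspace(0,6.283,73)
S=np.load("side0.npy",allow_pickle=True).item();T=np.load("top0.npy",allow_pickle=True).item()
for n,cc in(("S",S),("T",T),("W",c)):
  P=np.array([proj(cc,[528+21*np.cos(t),-94+21*np.sin(t),76]) for t in a]);print(n,P.min(0).round(1),P.max(0).round(1))
E
```

```text
time_s: 5.35
eef_pos: [514.6, -117.2, 204.2]
ee_rot: [-0.0, 0.873, 0.487, -0.0]
force: [0.3, 0.5, -0.8]
grip_width: -0.002
grip_force: 0.0
5.35 [ 514.61649595 -117.15315648  204.17845252]
[464, 127, 89, 147, 1121] [501.8, 191.0] [ 670.6 -199.7   76. ]
[253, 146, 47, 22, 629] [275.7, 155.8] [533.  -81.8  76. ]
[282, 188, 15, 9, 76] [288.1, 191.6] [ 526.4 -111.2   76. ]
S [323.  205.6] [343.1 220.6]
T [325.7 251.7] [349. 275.]
W [251.5 145.2] [305.5 198.3]
```

View pics/w3.png

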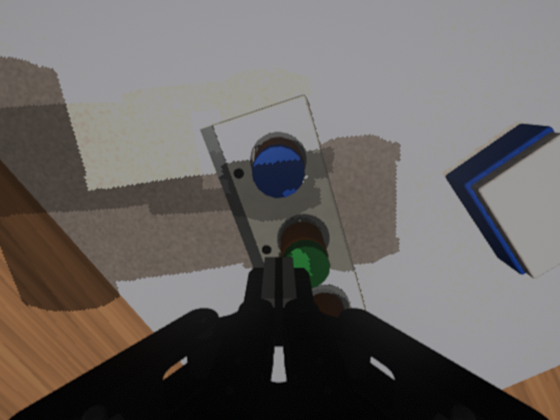

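The wrist view shows the blue cap spanning columns 252-305 down to row 198. That matches the circle predicted for a cap centre at (528,-94,76), and the top and side views agree. I'll go over it and come straight down, leaving the fingertips 2 cm above.

```bash
python3 -m jog '[{"delta_pos":[13.5,23,0],"angular":[0,0,0],"fingers":0},{"delta_pos":[13.5,23,0],"angular":[0,0,0],"fingers":0},{"delta_pos":[13.5,23,-30],"angular":[0,0,0],"fingers":0},{"delta_pos":[13.5,23,-60],"angular":[0,0,0],"fingers":0},{"delta_pos":[13.5,23,-80],"angular":[0,0,0],"fingers":0},{"delta_pos":[13.5,23,-87],"angular":[0,0,0],"fingers":0},{"delta_pos":[13.5,23,-87],"angular":[0,0,0],"fingers":0},{"delta_pos":[13.5,23,-87],"angular":[0,0,0],"fingers":0}]'
python3 - <<'E'
from h import *
s=ctrl.sense();print(s["time_s"],s["eef_pos"])
c=ctrl.capture("side");x,y=[int(v) for v in proj(c,[528,-94,96])];print(x,y,proj(c,[528,-94,76]))
cv2.imwrite("pics/s4.png",cv2.resize(c["pixels"][y-50:y+50,x-65:x+65],None,fx=6,fy=6,interpolation=cv2.INTER_CUBIC))
E
```

```text
time_s: 6.4
eef_pos: [528.4, -95.7, 118.1]
ee_rot: [0.001, 0.874, 0.486, 0.0]
force: [-1.4, 0.2, 0.0]
grip_width: 0.004
grip_force: 0.0
6.4 [528.38187593 -95.65328056 118.06713735]
334 206 (np.float64(333.0196405537796), np.float64(212.95557321306742))
```

View pics/s4.png

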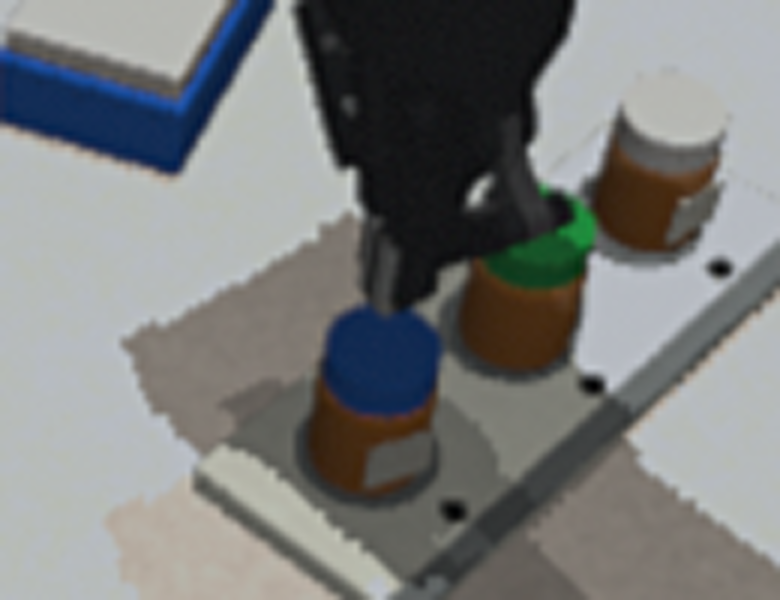

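The side view shows the fingertips ending at about (390,312) in the crop, with a gap over the centre of the blue cap at (383,340). The jars are undisturbed. I'll trim by about 1 mm and hold.

```bash
R='x'; python3 -m jog '[{"delta_pos":[0,1.5,-1],"angular":[0,0,0],"fingers":0},{"delta_pos":[0,1.5,-1],"angular":[0,0,0],"fingers":0},{"delta_pos":[0,1.5,-1],"angular":[0,0,0],"fingers":0},{"delta_pos":[0,1.5,-1],"angular":[0,0,0],"fingers":0},{"delta_pos":[0,1.5,-1],"angular":[0,0,0],"fingers":0},{"delta_pos":[0,1.5,-1],"angular":[0,0,0],"fingers":0},{"delta_pos":[0,1.5,-1],"angular":[0,0,0],"fingers":0},{"delta_pos":[0,1.5,-1],"angular":[0,0,0],"fingers":0},{"delta_pos":[0,1.5,-1],"angular":[0,0,0],"fingers":0},{"delta_pos":[0,1.5,-1],"angular":[0,0,0],"fingers":0}]'
for i in 1 2; do python3 -m jog '[{"delta_pos":[0,0,0],"angular":[0,0,0],"fingers":0},{"delta_pos":[0,0,0],"angular":[0,0,0],"fingers":0},{"delta_pos":[0,0,0],"angular":[0,0,0],"fingers":0},{"delta_pos":[0,0,0],"angular":[0,0,0],"fingers":0},{"delta_pos":[0,0,0],"angular":[0,0,0],"fingers":0},{"delta_pos":[0,0,0],"angular":[0,0,0],"fingers":0},{"delta_pos":[0,0,0],"angular":[0,0,0],"fingers":0},{"delta_pos":[0,0,0],"angular":[0,0,0],"fingers":0},{"delta_pos":[0,0,0],"angular":[0,0,0],"fingers":0},{"delta_pos":[0,0,0],"angular":[0,0,0],"fingers":0}]'; done
```

```text
time_s: 7.7
eef_pos: [528.0, -94.0, 116.2]
ee_rot: [0.0, 0.874, 0.486, 0.0]
force: [0.0, 0.5, 0.6]
grip_width: 0.002
grip_force: 0.0
time_s: 8.95
eef_pos: [528.0, -94.0, 116.2]
ee_rot: [0.0, 0.874, 0.486, 0.0]
force: [0.2, -0.9, -0.3]
grip_width: -0.004
grip_force: 0.0
time_s: 10.2
eef_pos: [528.0, -94.0, 116.2]
ee_rot: [0.0, 0.874, 0.486, 0.0]
force: [-0.2, -0.3, 0.2]
grip_width: -0.001
grip_force: 0.0
```

```bash
python3 -c "
from rig import ctrl
print(ctrl.finish_job())"
```

```text
the job is handed in; nothing more can be done
None
```

The red button was pressed to its stop and came back up, the white one was left alone, and the arm held the fingertips about 2 cm above the middle of the blue cap for over 2.5 s and finished there, with the job handed in at about 10 s (no verdict was returned).

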